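Jack the inspection stage up to the viewing band and hold it

ROBOT

A 6-joint arm with a two-finger parallel gripper is mounted at the origin on the work surface. World frame = base frame: x ahead of the robot, y to its left, z up, the work surface at z = 0. Lengths are in m, angles in rad, forces in N, time in s.
With the tool pointing down it reaches from about 0.35 to 0.775 m from the base axis. Payload 5.5 kg.
Tool frame: the origin (TCP) lies at the very end of the fingers, on their centre line; the grasp point (between the pads) lies 19 mm behind it; z points along the fingers, y is the direction in which the jaws open and shut (so a half turn about z gives the same grasp; the last joint's range is limited). The gripper opens to 85 mm and grips with 20 to 120 N. Pads are 22 mm wide; open, the fingers measure 114 mm over their backs; the gripper's body (76 mm by 85 mm) begins 54 mm behind the grasp point. The pads swing forward as they close: fully open they stand 13 mm farther back than shut.
Start: joints at [1.118, 0.313, 0.046, 1.304, 0, 1.431], TCP at [0.177, 0.547, 0.231] pointing down, gripper open.
Joint ranges: [-2.76, 2.76], [-0.86, 1.69], [-1.03, 1.26], [-2.2, 2.34], [-1.47, 1.5], [-3.14, 3.14]. Speed limits (rad/s): [2.57, 2.57, 3.14, 3.14, 3.14, 3.14].

INTERFACE

Orientations are given as a rotation vector (axis times angle).
In Python, from station import robot gives the robot as it stands.
- The arm moves only by the tool drive_tool, never from a script. Its argument "rows" is a list of rows, each an object with "dp": the shift along the tool's x, y, z in m, a list of three; "twist": the turn, a rotation vector about the tool's x, y, z in rad, a list of three; "fingers": the opening, from 0 (shut) to 1 (fully open). A call has 1 to 12 rows; each row shifts and turns the commanded pose from where the row before left it, along the tool's axes as they then stand; what a row does not reach is not made up. A row lasts 1/8 s, in which the tool goes at most 62.5 mm and 10.7 degrees, less where a joint would pass 70% of its speed; a pose out of reach is approached as far as the arm can. A call with a gripper value outside its range is refused whole. The fingers move at their own pace and stop on an object; the grip force is fixed at half the most. Time passes only in rows, so rows that do not move let the fingers close. It gives the time, the measured TCP pose, the force and the opening at its end, in the units of the state.
- robot.read_state(): the state, without advancing time (a new reading comes with each control period).
- robot.get_image(name): name is "side" or "top" or "wrist"; returns a dict with "pixels" (384x512x3 uint8, red, green, blue), "fx", "fy", "cx", "cy" (pixels), "rvec" (rotation vector, rad) and "tvec" (3), from world to camera coordinates, as OpenCV has them; the wrist camera has in their place "tool_from_camera" (4x4, takes a point from camera to tool coordinates, whose origin is the TCP and whose axes are the flange's). Camera axes: x right, y down, z forward; pixel columns grow to the right and rows downward; lengths in m; the calibration is good to about 2 mm. A picture is of the moment at which its call begins: read the wrist's pose just before it. There is no depth.
- robot.job_done(): hands the job in, once; it reports no verdict.
Trained networks look in the newest picture that a camera, given by its name, has taken for a name from the list of things; names that differ only in an ending like _2 or _b are one class to them, and where a whole thing is asked for, a point or a joint stands for the part that bears it (a point fixed in the world has none). Each returns a list of dicts, best first, with "score" (0 to 1); they miss things now and then, are a little off and sometimes report something else, mostly with a low value. They report only what shows in the picture. A call takes as long as a camera call. They do not tell look-alikes from the thing itself.
- robot.find_in(camera, thing): "box" ([left, top, right, bottom] in pixels, round what is visible of it).
- robot.pinpoint(camera, thing): "point" ([column, row] in pixels: a listed point, or the origin of a listed thing).
The state is a dict: "t": time; "joints": joint angles; "joint_vel": joint speeds; "tau": joint torques, N m; "tool_pos": TCP position; "orientation": TCP orientation; "ft_force": force on the tool from outside, world axes, zero at the start; "torque": the same for the moment, N m; "grip_width": finger opening in m.
Only numpy, scipy, OpenCV 4.12 (cv2) and the standard library are available. Lean on these libraries where they do the work, as an engineer would, in place of code of your own. Each camera call takes 0.05 s, during which the arm holds its last target.

TASK

Carry the small blue jack over to the inspection stand and set it flat on the bench with its black saddle centred under the yellow lift point of the stage. Then press the jack's red handle all the way down, so that the jack lifts the stage and its closed dish until the stage's red pointer stands in the green viewing band, and finish like that: still holding the handle down, touching nothing of the stand. Keep the dish lying flat in its place on the stage, and leave the bottles, beaker and stacked dishes where they are.

Things in the scene. Friction and masses are not known exactly. Their poses are not given: they have to be found in the camera images.
- jack: loose jack, about 0.8 kg. Origin: centre of its base's underside; x points from handle end to saddle end, z up. Grey metal base 250 x 90 x 10; blue pump body in the middle, 46 (x) x 38 (y), 10 to 95 above the bench, the place to grasp; round saddle centred 85 ahead (+x) on a steel column; red handle to the rear (-x).
- jack_grip (a point): point to grasp: on the axis of the blue pump body, 75 above the base's underside (20 below the body's top); axes as the jack's. The body is 38 wide along y, 46 along x.
- saddle_top (a point): centre of the top face of the black round saddle, 40 across; 78 above the bench when down. It rises with the handle, 36 in all.
- handle_press (a point): centre of the top face of the red pad (44 x 36) at the rear end of the handle, 111 behind the pump body's axis when up; 102 above the bench when up, about 54 when fully down. Press it straight down from above: 6 to 10 N once the stage is being lifted. A spring brings it up (and saddle and stage come down) if let go.
- handle (a joint): handle angle, rad: 0 up (start), 0.44 fully down against its stop. The saddle rises 82 mm per rad. The handle turns about a level pin along the jack's y, 5 behind the pump body's centre and 70 above the bench, 110 from the pad's centre.
- lift_point (a point): marked lift point: centre of the underside of a yellow disc (30 across) below the stage's tongue; a yellow spot on the tongue's top shows it from above. 94 above the bench (16 above the lowered saddle). x points from the tongue's tip into the stand, z up. The tongue is 44 wide and 94 to 110 above the bench with its disc; its tip is 25 before the lift point (-x).
- stage (a joint): height of the stage above its lower stop, m: 0 down (start), free to move straight up to 0.032; with the jack under it and the handle fully down about 0.02. The red pointer is in the green band from about 0.015 up to 0.024. The stage weighs about 0.6 kg.
- dish_center (a point): centre (half-way up) of the closed round dish, 90 across and 16 high, lying loose on the stage inside a low 4 mm frame, 105 beyond the lift point; 118 above the bench at the start. A magnifier ring stands 120 above it.
- stand: grey inspection stand, fixed. Origin on the bench straight below the lift point; x points into the stand. Its foot, 190 wide, lies 60 to 230 beyond the lift point; the bench under the tongue is free for the jack's base: bring the jack in along +x. Stage plate 130 x 130 from 40 beyond the lift point; white scale with green band at its left edge; magnifier 240 high.
- amber_bottle: amber bottle, black cap, 90 across, 190 high; to be left alone. Origin: centre of its underside.
- clear_bottle: white bottle with yellow label, 84 across, 210 high; to be left alone. Origin: centre of its underside.
- dark_bottle: amber bottle with blue cap, 96 across, 200 high; to be left alone. Origin: centre of its underside.
- small_bottle: small amber bottle, 52 across, 110 high; to be left alone. Origin: centre of its underside.
- small_jar: small amber jar, 60 across, 80 high; to be left alone. Origin: centre of its underside.
- beaker: glass beaker, 72 across, 95 high; to be left alone. Origin: centre of its underside.
- dish_stack: stack of four closed dishes, 90 across, 64 high; to be left alone. Origin: centre of its underside.
Things that resemble listed ones, but are neither listed nor needed, are in the scene too. Of the things like the part that bears dish_center, leave any that is purple or turquoise; of the rest the smaller one is meant.

How it is judged:
By the outcome, as a careful person would: the job done as asked, in the order asked, and still so for the second after the job is handed in, while the arm keeps its last pose, push and grip.
It also fails if it takes over 54 s, if anything falls off the work surface, if the arm or the gripper's body presses on something with over 40 N, if the wrist force passes 120 N, or if a joint passes its speed limit or range.

## Working session

There is one attempt and no reset: what is moved stays moved. The work goes in short steps, Python scripts to look and compute and a tool call to move; the robot and the scene stay as the last step left them, time stands still between calls to the robot, and variables do not carry over. Pictures are saved under pics/ and viewed, and the job is handed in when it is done.

Besides the shell and the picture viewer there is one more tool, called as a command line: name --argument value ..., lists and objects as JSON in quotes. drive_tool: Moves the arm, as the interface text tells. Its arguments: {"type":"object","properties":{"rows":{"type":"array"}},"required":["rows"]}

```bash
mkdir -p pics; ls; cat > h.py <<'E'
import numpy as np, cv2
from station import robot
def snap(n,f):
    im=robot.get_image(n); cv2.imwrite('pics/'+f+'.png',cv2.cvtColor(im['pixels'],cv2.COLOR_RGB2BGR)); return im
def ray(im,uv):
    R=cv2.Rodrigues(np.array(im['rvec'],float))[0]; t=np.array(im['tvec'],float)
    d=np.array([(uv[0]-im['cx'])/im['fx'],(uv[1]-im['cy'])/im['fy'],1.])
    return -R.T@t, R.T@d
def onz(im,uv,z):
    c,d=ray(im,uv); return c+d*(z-c[2])/d[2]
def proj(im,P):
    return cv2.projectPoints(np.array(P,float).reshape(-1,1,3),np.array(im['rvec'],float),np.array(im['tvec'],float),np.array([[im['fx'],0,im['cx']],[0,im['fy'],im['cy']],[0,0,1.]]),None)[0][:,0]
E
python3 - <<'E'
from h import *
for n in ['top','side']:
    im=snap(n,n+'1')
    for t in ['jack','jack_grip','saddle_top','handle_press','lift_point','dish_center','stand','stage']:
        print(n,t,[(np.round(a['point']).tolist(),round(a['score'],2)) for a in robot.pinpoint(n,t)] if t not in('stage',) else '', [(np.round(a['box']).tolist(),round(a['score'],2)) for a in robot.find_in(n,t)])
    print(onz(im,(256,192),0), ray(im,(256,192))[0])
print(robot.read_state())
E
```

```text
pics
top jack [([342.0, 222.0], 0.62)] [([319.0, 185.0, 362.0, 260.0], 0.91), ([219.0, 112.0, 268.0, 170.0], 0.32)]
top jack_grip [([344.0, 220.0], 0.69)] [([317.0, 188.0, 360.0, 261.0], 0.92)]
top saddle_top [([350.0, 196.0], 0.57)] [([347.0, 187.0, 358.0, 200.0], 0.57)]
top handle_press [([335.0, 252.0], 0.74)] [([329.0, 226.0, 348.0, 260.0], 0.66)]
top lift_point [([244.0, 161.0], 0.91), ([342.0, 220.0], 0.73)] [([219.0, 117.0, 265.0, 169.0], 0.6)]
top dish_center [([241.0, 128.0], 0.81), ([204.0, 188.0], 0.68), ([301.0, 131.0], 0.67), ([182.0, 129.0], 0.56)] [([170.0, 117.0, 196.0, 144.0], 0.96), ([187.0, 169.0, 221.0, 206.0], 0.72), ([279.0, 112.0, 318.0, 151.0], 0.63), ([225.0, 127.0, 254.0, 139.0], 0.6)]
top stand [([245.0, 172.0], 0.73)] [([212.0, 80.0, 272.0, 170.0], 0.55), ([336.0, 135.0, 358.0, 160.0], 0.47)]
top stage  [([219.0, 114.0, 264.0, 170.0], 0.9), ([331.0, 226.0, 344.0, 261.0], 0.41)]
[ 0.58521909 -0.02829518  0.        ] [ 0.29780151 -0.0162927   1.32482758]
side jack [([292.0, 299.0], 0.76), ([322.0, 270.0], 0.26)] [([246.0, 268.0, 344.0, 320.0], 0.84), ([269.0
[... 877 characters left out ...]
        ] [-0.07216404 -0.87640578  0.96127303]
{'t': 1.6, 'joints': array([ 1.11836241e+00,  3.13183168e-01,  4.60964449e-02,  1.30359595e+00,
       -3.81420675e-05,  1.43120614e+00]), 'joint_vel': array([-0.00034004,  0.00120058, -0.00108641, -0.00227742,  0.00026199,
       -0.00072244]), 'tau': array([ 1.06164749e-03, -4.80454087e+01,  2.98808205e+01,  4.44803236e-04,
       -1.78982486e-04,  1.94519174e-05]), 'tool_pos': array([0.17699731, 0.5471216 , 0.23133131]), 'orientation': array([4.89401410e-01, 3.10316823e+00, 1.53287695e-04]), 'ft_force': array([-0.0809187 ,  0.30104338,  0.2484199 ]), 'torque': array([ 0.01569454,  0.0176192 , -0.04608183]), 'grip_width': 0.08540953547593444}
```

View pics/top1.png

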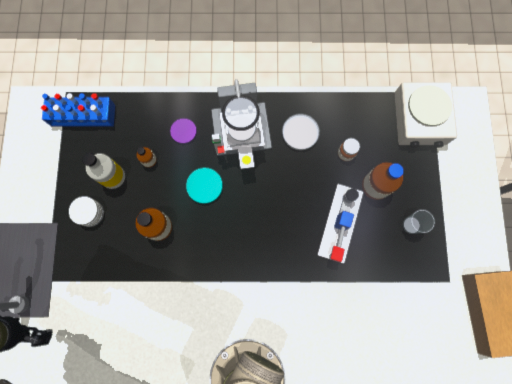

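View pics/side1.png

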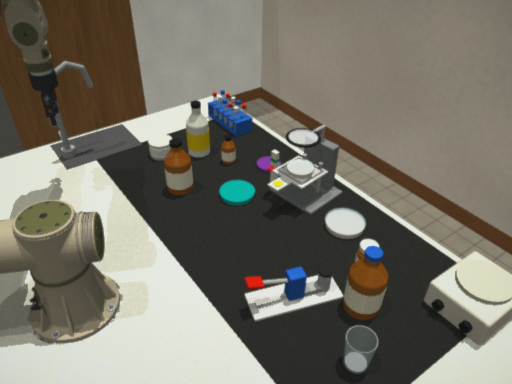

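The top view shows the jack at about (342,222), with its blue body at (345,219), red pad at (338,254) and saddle at (350,197). The stand's yellow spot is at (246,160) and its dish at (241,118). Dish look-alikes are purple (183,130), turquoise (204,185), a larger white dish (301,131) and the white stack (86,211). The dish on the stage is the smaller white one, so this stand is the right one. There is only one jack.

```bash
cat >> h.py <<'E'
def tri(ims,uvs):
    A=np.zeros((3,3));b=np.zeros(3)
    for im,uv in zip(ims,uvs):
        c,d=ray(im,uv); d/=np.linalg.norm(d); M=np.eye(3)-np.outer(d,d); A+=M;b+=M@c
    return np.linalg.solve(A,b)
def blobs(im,lo,hi,minarea=15):
    hsv=cv2.cvtColor(im['pixels'],cv2.COLOR_RGB2HSV); m=cv2.inRange(hsv,lo,hi)
    n,_,s,c=cv2.connectedComponentsWithStats(m)
    return [(c[i].round(1).tolist(),s[i].tolist()) for i in range(1,n) if s[i][4]>=minarea]
E
python3 - <<'E'
from h import *
ims={n:snap(n,n+'2') for n in ['top','side']}
for n,im in ims.items():
    print(n,im['fx'],'yellow',blobs(im,(25,150,150),(35,255,255)),'red',blobs(im,(0,200,150),(4,255,255)),'blue',blobs(im,(108,150,90),(125,255,255)))
t=ims['top']; 
c=cv2.cvtColor(t['pixels'],cv2.COLOR_RGB2BGR)
a=cv2.resize(c[75:175,205:285],None,fx=5,fy=5,interpolation=2); b=cv2.resize(c[175:275,310:370],None,fx=5,fy=5,interpolation=2)
cv2.imwrite('pics/crop1.png',np.hstack([a,b]))
E
```

```text
top 402.0235544905869 yellow [([246.2, 159.4], [243, 156, 8, 8, 49])] red [([93.7, 95.4], [91, 94, 6, 4, 18]), ([335.3, 250.7], [333, 247, 7, 9, 36])] blue [([76.4, 111.7], [42, 93, 69, 33, 1419]), ([395.6, 170.2], [388, 163, 16, 15, 175]), ([345.7, 218.9], [339, 212, 14, 15, 160])]
side 454.0411721126627 yellow [([277.5, 183.1], [274, 181, 8, 5, 34])] red [([254.0, 281.7], [245, 276, 19, 12, 168])] blue [([228.5, 112.2], [209, 99, 42, 27, 286]), ([222.5, 122.8], [209, 110, 28, 25, 111]), ([373.8, 253.0], [365, 246, 18, 15, 204]), ([295.6, 278.3], [286, 266, 21, 34, 367]), ([298.1, 294.0], [295, 292, 9, 5, 16])]
```

View pics/crop1.png

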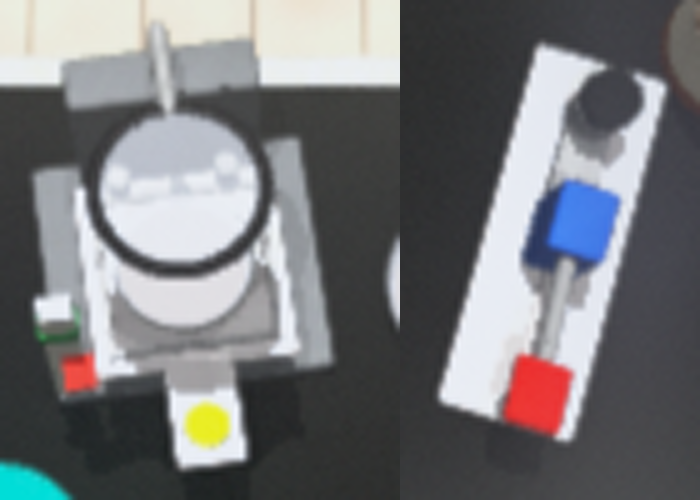

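```bash
python3 - <<'E'
from h import *
im=robot.get_image('top')
f=lambda u,v,ox,oy,sx=0:(ox+(u-sx+.5)/5-.5,oy+(v+.5)/5-.5)
for nm,u,v,z in [('body',582,222,.095),('sad',610,100,.078),('pad',540,398,.102),('b1',540,42,.01),('b2',665,85,.01),('b3',440,403,.01),('b4',572,440,.01)]:
    print(nm,onz(im,f(u,v,310,175,400),z).round(4))
for nm,u,v,z in [('spot',208,425,.110),('tipL',178,468,.11),('tipR',246,458,.11),('footL',62,400,.01),('footR',333,363,.01),('footRb',298,138,.01),('footLb',33,172,.01)]:
    print(nm,onz(im,f(u,v,205,75),z).round(4))
s=robot.get_image('side')
print(tri([im,s],[(246.2,159.4),(277.5,183.1)]))
w=snap('wrist','w1'); print(w['tool_from_camera'].round(3), w['fx'])
E
```

```text
body [ 0.4796 -0.305   0.095 ]
sad [ 0.5601 -0.3304  0.078 ]
pad [ 0.3715 -0.273   0.102 ]
b1 [ 0.6142 -0.3025  0.01  ]
b2 [ 0.5847 -0.3848  0.01  ]
b3 [ 0.3738 -0.2274  0.01  ]
b4 [ 0.3502 -0.3118  0.01  ]
spot [0.6656 0.0034 0.11  ]
tipL [0.6376 0.0221 0.11  ]
tipR [ 0.6441 -0.0205  0.11  ]
footL [0.7136 0.1048 0.01  ]
footR [ 0.7402 -0.0805  0.01  ]
footRb [ 0.9058 -0.0574  0.01  ]
footLb [0.8802 0.1282 0.01  ]
[0.66567481 0.00354902 0.11096137]
[[ 0.    -0.953 -0.302  0.078]
 [ 1.    -0.     0.     0.   ]
 [-0.    -0.302  0.953 -0.143]
 [ 0.     0.     0.     1.   ]] 294.6532656374942
```

```bash
cat >> h.py <<'E'
def plan(p,yaw=None,n=1,s=None):
    """rows to go from measured pose to p (world), tool-y yaw deg, tool down; n rows"""
    s=s or robot.read_state(); R=cv2.Rodrigues(np.array(s['orientation'],float))[0]
    y0=np.degrees(np.arctan2(R[1,1],R[0,1])); yaw=y0 if yaw is None else yaw
    dy=np.radians((yaw-y0+180)%360-180)
    d=(np.array(p)-s['tool_pos'])/n
    for i in range(n):
        a=np.radians(y0)+dy*i/n
        print([round(float(x),4) for x in (d@[-np.sin(a),np.cos(a),0],d@[np.cos(a),np.sin(a),0],-d[2])], end=' ')
    print('twist z',round(-dy/n,4),'yaw0',round(y0,2),'tilt',R[:,2].round(4),'tcp',s['tool_pos'].round(4))
E
python3 - <<'E'
from h import *
s=robot.read_state()
W=[(.45,.25,.27),(.48,-.05,.26),(.48,-.305,.20)]
for w,n in zip(W,(8,6,5)):
    plan(w,None,n,s); s=dict(s,tool_pos=np.array(w))
E
```

```text
[-0.0439, -0.0248, -0.0048] [-0.0439, -0.0248, -0.0048] [-0.0439, -0.0248, -0.0048] [-0.0439, -0.0248, -0.0048] [-0.0439, -0.0248, -0.0048] [-0.0439, -0.0248, -0.0048] [-0.0439, -0.0248, -0.0048] [-0.0439, -0.0248, -0.0048] twist z -0.0 yaw0 72.08 tilt [ 0.e+00  1.e-04 -1.e+00] tcp [0.177  0.5471 0.2313]
[-0.0201, -0.046, 0.0017] [-0.0201, -0.046, 0.0017] [-0.0201, -0.046, 0.0017] [-0.0201, -0.046, 0.0017] [-0.0201, -0.046, 0.0017] [-0.0201, -0.046, 0.0017] twist z -0.0 yaw0 72.08 tilt [ 0.e+00  1.e-04 -1.e+00] tcp [0.45 0.25 0.27]
[-0.0157, -0.0485, 0.012] [-0.0157, -0.0485, 0.012] [-0.0157, -0.0485, 0.012] [-0.0157, -0.0485, 0.012] [-0.0157, -0.0485, 0.012] twist z -0.0 yaw0 72.08 tilt [ 0.e+00  1.e-04 -1.e+00] tcp [ 0.48 -0.05  0.26]
```

drive_tool --rows '[{"dp":[-0.022,-0.012,-0.01],"twist":[0,0,0],"fingers":1},{"dp":[-0.044,-0.025,-0.01],"twist":[0,0,0],"fingers":1},{"dp":[-0.044,-0.025,-0.01],"twist":[0,0,0],"fingers":1},{"dp":[-0.044,-0.025,-0.008],"twist":[0,0,0],"fingers":1},{"dp":[-0.044,-0.025,0],"twist":[0,0,0],"fingers":1},{"dp":[-0.044,-0.025,0],"twist":[0,0,0],"fingers":1},{"dp":[-0.044,-0.025,0],"twist":[0,0,0],"fingers":1},{"dp":[-0.044,-0.025,0],"twist":[0,0,0],"fingers":1},{"dp":[-0.022,-0.012,0],"twist":[0,0,0],"fingers":1},{"dp":[-0.02,-0.046,0],"twist":[0,0,0],"fingers":1},{"dp":[-0.02,-0.046,0],"twist":[0,0,0],"fingers":1},{"dp":[-0.02,-0.046,0],"twist":[0,0,0],"fingers":1}]'

```text
t: 3.35
tool_pos: [0.4654, 0.0982, 0.2694]
orientation: [0.489, 3.103, 0.0]
ft_force: [0.3, -0.1, -0.1]
grip_width: 0.0854
```

drive_tool --rows '[{"dp":[-0.02,-0.046,0],"twist":[0,0,0],"fingers":1},{"dp":[-0.02,-0.046,0],"twist":[0,0,0],"fingers":1},{"dp":[-0.02,-0.046,0],"twist":[0,0,0],"fingers":1},{"dp":[-0.016,-0.048,0.01],"twist":[0,0,0],"fingers":1},{"dp":[-0.016,-0.048,0.01],"twist":[0,0,0],"fingers":1},{"dp":[-0.016,-0.048,0.01],"twist":[0,0,0],"fingers":1},{"dp":[-0.016,-0.048,0.01],"twist":[0,0,0],"fingers":1},{"dp":[-0.016,-0.048,0.01],"twist":[0,0,0],"fingers":1},{"dp":[0,0,0],"twist":[0,0,0],"fingers":1},{"dp":[0,0,0],"twist":[0,0,0],"fingers":1}]'

```text
t: 4.6
tool_pos: [0.4819, -0.3028, 0.2191]
orientation: [-0.49, -3.102, -0.001]
ft_force: [0.5, 0.8, -0.5]
grip_width: 0.0853
```

```bash
cat >> h.py <<'E'
def wcam():
    """wrist image with world rvec/tvec"""
    s=robot.read_state(); im=robot.get_image('wrist')
    T=np.eye(4);T[:3,:3]=cv2.Rodrigues(np.array(s['orientation'],float))[0];T[:3,3]=s['tool_pos']
    C=np.linalg.inv(T@np.array(im['tool_from_camera'])); im['rvec']=cv2.Rodrigues(C[:3,:3])[0][:,0]; im['tvec']=C[:3,3]
    return im,s
def save(im,f,k=1,box=None):
    p=cv2.cvtColor(im['pixels'],cv2.COLOR_RGB2BGR)
    if box: p=p[box[1]:box[3],box[0]:box[2]]
    cv2.imwrite('pics/'+f+'.png',cv2.resize(p,None,fx=k,fy=k,interpolation=2))
E
python3 - <<'E'
from h import *
im,s=wcam(); save(im,'w2',1.5); plan((.4796,-.305,.2))
for t,z in [('jack_grip',.075),('saddle_top',.078),('handle_press',.102)]:
    for a in robot.pinpoint('wrist',t): print(t,a,onz(im,a['point'],z).round(4))
E
```

```text
[0.0015, -0.0034, 0.0195] twist z -0.0 yaw0 72.1 tilt [-1.e-04  5.e-04 -1.e+00] tcp [ 0.4821 -0.3023  0.2195]
jack_grip {'point': [247.8, 174.4], 'score': 0.92} [ 0.481  -0.3068  0.075 ]
saddle_top {'point': [251.8, 248.0], 'score': 0.72} [ 0.56   -0.3282  0.078 ]
handle_press {'point': [243.8, 50.1], 'score': 0.62} [ 0.3743 -0.2746  0.102 ]
```

View pics/w2.png

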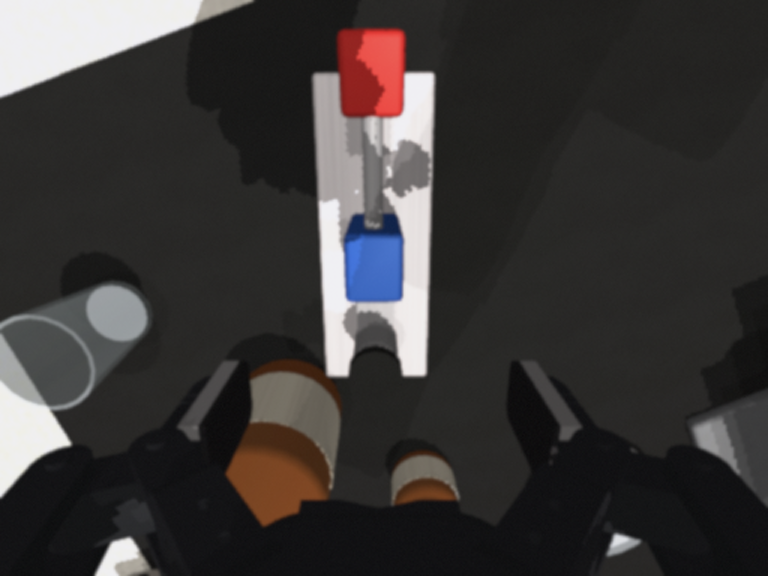

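```bash
python3 - <<'E'
from h import *
im,s=wcam()
g=lambda u,v,z:onz(im,((u+.5)/1.5-.5,(v+.5)/1.5-.5),z)
B=g(374,266,.095); c=[g(u,v,.01) for u,v in [(313,73),(434,73),(427,376),(327,376)]]
print('body',B,'\nbase',np.array(c).round(4),np.mean(c,0))
for a,b in[(0,3),(1,2)]: d=c[b]-c[a]; print(np.degrees(np.arctan2(d[1],d[0])),np.hypot(*d[:2]))
plan((.4805,-.3065,.09),72.8,2)
plan((.4805,-.3065,.056),72.8,3)
E
```

```text
body [ 0.47984963 -0.30378893  0.095     ] 
base [[ 0.3497 -0.3092  0.01  ]
 [ 0.3767 -0.2251  0.01  ]
 [ 0.6148 -0.2985  0.01  ]
 [ 0.5873 -0.3842  0.01  ]] [ 0.48213086 -0.30424039  0.01      ]
-17.51005973191303 0.24910723448188146
-17.113457787566258 0.24914220471646084
[0.0003, -0.0025, 0.0649] [0.0003, -0.0025, 0.0649] twist z -0.0055 yaw0 72.18 tilt [ 7.e-04 -3.e-04 -1.e+00] tcp [ 0.4825 -0.302   0.2199]
[0.0002, -0.0016, 0.0546] [0.0002, -0.0016, 0.0546] [0.0002, -0.0016, 0.0546] twist z -0.0036 yaw0 72.18 tilt [ 7.e-04 -3.e-04 -1.e+00] tcp [ 0.4825 -0.302   0.2199]
```

drive_tool --rows '[{"dp":[0.0005,-0.003,0.03],"twist":[0,0,-0.01],"fingers":1},{"dp":[0,0,0.04],"twist":[0,0,0],"fingers":1},{"dp":[0,0,0.04],"twist":[0,0,0],"fingers":1},{"dp":[0,0,0.034],"twist":[0,0,0],"fingers":1},{"dp":[0,0,0.02],"twist":[0,0,0],"fingers":1},{"dp":[0,0,0],"twist":[0,0,0],"fingers":1},{"dp":[0,0,0],"twist":[0,0,0],"fingers":0.4},{"dp":[0,0,0],"twist":[0,0,0],"fingers":0.3},{"dp":[0,0,0],"twist":[0,0,0],"fingers":0.2},{"dp":[0,0,0],"twist":[0,0,0],"fingers":0.2},{"dp":[0,0,0],"twist":[0,0,0],"fingers":0.2}]'

```text
t: 6.22
tool_pos: [0.4815, -0.3063, 0.0566]
orientation: [0.474, 3.104, -0.002]
ft_force: [-0.9, 0.7, 5.8]
grip_width: 0.0371
```

```bash
python3 - <<'E'
from h import *
im,s=wcam(); save(im,'w3',1.5); plan((.481,-.3045,.056)); print(s['ft_force'],s['torque'],s['grip_width'])
E
```

```text
[0.0011, 0.0016, 0.0006] twist z -0.0 yaw0 72.65 tilt [ 0.0019 -0.0014 -1.    ] tcp [ 0.4815 -0.3063  0.0566]
[-0.91342752  0.71277169  5.77948699] [0.08408653 0.10505598 0.00939342] 0.03708354945111757
```

View pics/w3.png

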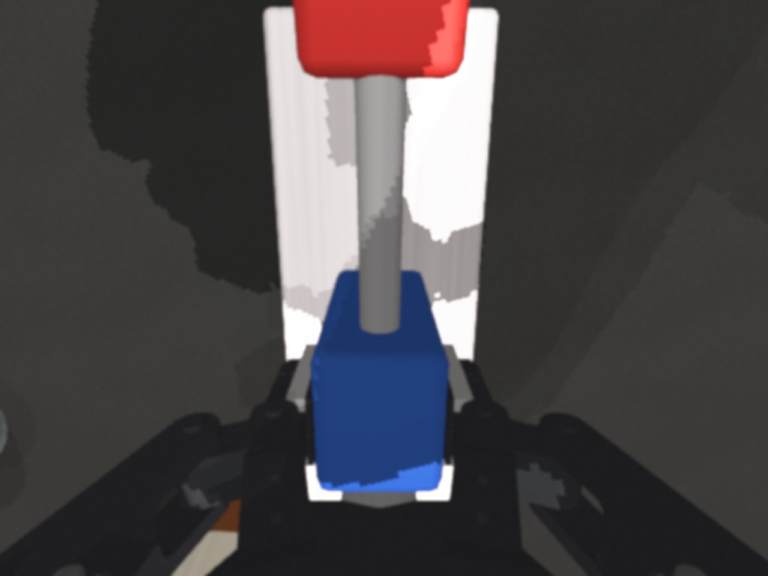

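```bash
python3 - <<'E'
from h import *
s=robot.read_state(); s['tool_pos']=s['tool_pos']+[0,0,.04]
plan((.4626,-.0252,.0966),98.05,8,s)
E
```

```text
[0.0127, 0.0328, 0.0] [0.0109, 0.0335, 0.0] [0.009, 0.034, 0.0] [0.0071, 0.0345, 0.0] [0.0052, 0.0348, 0.0] [0.0033, 0.0351, 0.0] [0.0013, 0.0352, 0.0] [-0.0006, 0.0352, 0.0] twist z -0.0554 yaw0 72.65 tilt [ 0.0019 -0.0014 -1.    ] tcp [ 0.4815 -0.3063  0.0966]
```

drive_tool --rows '[{"dp":[0,0,-0.01],"twist":[0,0,0],"fingers":0.2},{"dp":[0,0,-0.015],"twist":[0,0,0],"fingers":0.2},{"dp":[0,0,-0.015],"twist":[0,0,0],"fingers":0.2},{"dp":[0,0,0],"twist":[0,0,0],"fingers":0.2}]'

```text
t: 6.78
tool_pos: [0.4818, -0.3066, 0.097]
orientation: [0.473, 3.103, -0.003]
ft_force: [-0.5, -1.2, -7.9]
grip_width: 0.0371
```

Lifted: the load reads about 8 N. Next, carry it to the staging point before the stand.

drive_tool --rows '[{"dp":[0.006,0.016,0],"twist":[0,0,-0.03],"fingers":0.2},{"dp":[0.011,0.033,0],"twist":[0,0,-0.055],"fingers":0.2},{"dp":[0.009,0.034,0],"twist":[0,0,-0.055],"fingers":0.2},{"dp":[0.007,0.0345,0],"twist":[0,0,-0.055],"fingers":0.2},{"dp":[0.005,0.035,0],"twist":[0,0,-0.055],"fingers":0.2},{"dp":[0.003,0.035,0],"twist":[0,0,-0.055],"fingers":0.2},{"dp":[0.001,0.035,0],"twist":[0,0,-0.055],"fingers":0.2},{"dp":[0,0.035,0],"twist":[0,0,-0.055],"fingers":0.2},{"dp":[0.006,0.0175,0],"twist":[0,0,-0.028],"fingers":0.2},{"dp":[0,0,0.01],"twist":[0,0,0],"fingers":0.2},{"dp":[0,0,0],"twist":[0,0,0],"fingers":0.2}]'

```text
t: 8.15
tool_pos: [0.4611, -0.0267, 0.0843]
orientation: [0.219, -3.132, -0.0]
ft_force: [-1.3, 0.9, -8.5]
grip_width: 0.0369
```

```bash
python3 - <<'E'
from h import *
im,s=wcam(); save(im,'w4',1.5); plan((.4626,-.0252,.0866),98.05); print(s['ft_force'],s['torque'],s['grip_width'])
t=snap('top','t4'); save(t,'t4c',6,(190,80,310,280) and (200,75,300,175)); si=snap('side','s4')
save(si,'s4c',4,(190,110,370,260))
for n,i in(('top',t),('side',si)):
  for q,z in (('lift_point',.094),('saddle_top',.078+.03),('handle_press',.132)): print(n,q,[(a['point'],a['score'],onz(i,a['point'],z).round(4)) for a in robot.pinpoint(n,q)])
E
```

```text
[-0.0012, 0.0016, -0.0019] twist z -0.0012 yaw0 97.98 tilt [-9.e-04 -1.e-04 -1.e+00] tcp [ 0.4616 -0.027   0.0847]
[-1.25213032  0.85227244 -8.52608228] [-0.07303749  0.08511631 -0.00414739] 0.0368898161063978
top lift_point [([244.0, 161.3], 0.73, array([0.6648, 0.0106, 0.094 ]))]
top saddle_top []
top handle_press []
side lift_point [([278.5, 188.2], 0.96, array([ 0.6659, -0.0019,  0.094 ])), ([298.7, 171.8], 0.51, array([0.7766, 0.0303, 0.094 ]))]
side saddle_top [([247.8, 203.2], 0.54, array([ 0.5334, -0.0215,  0.108 ]))]
side handle_press [([197.0, 224.2], 0.8, array([ 0.3507, -0.04  ,  0.132 ]))]
```

View pics/w4.png

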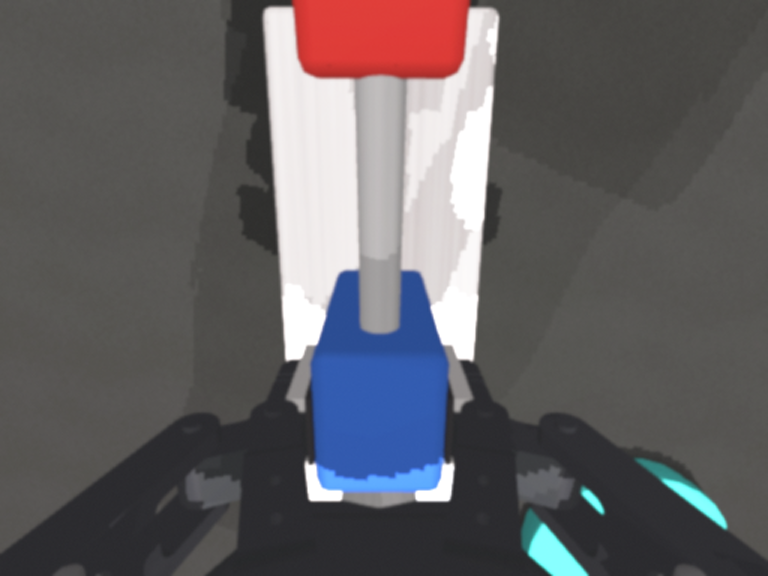

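View pics/t4.png

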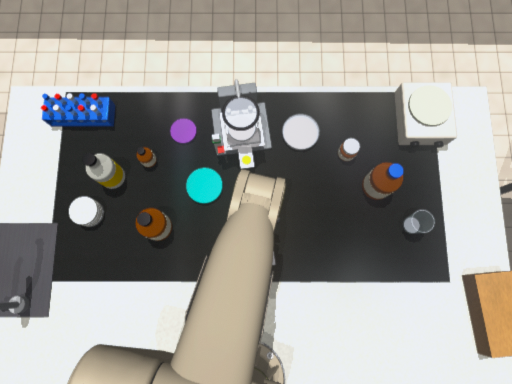

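View pics/s4c.png

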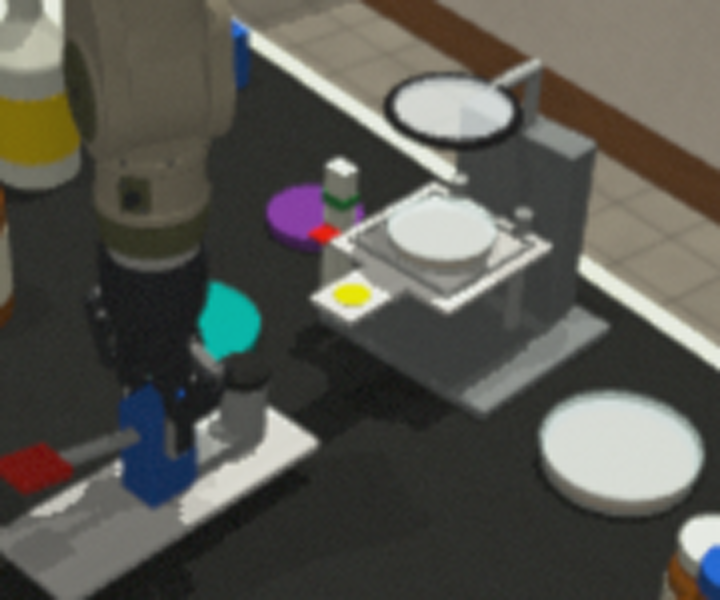

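```bash
python3 - <<'E'
from h import *
im,s=wcam()
T=np.array(im['tool_from_camera'])
def onT(u,v,zt):
    u=(u+.5)/1.5-.5;v=(v+.5)/1.5-.5
    d=T[:3,:3]@[(u-im['cx'])/im['fx'],(v-im['cy'])/im['fy'],1]; c=T[:3,3]; return c+d*(zt-c[2])/d[2]
for n,u,v,z in [('rear top edge',380,352,-.0385),('front top edge',380,490,-.0385),('pad front edge top',382,55,-.0455),('base rear',382,10,.0465),('body bottomrear',380,272,.0465),('rearL',313,352,-.0385),('rearR',447,352,-.0385)]: print(n,onT(u,v,z).round(4))
# side view estimates
si=robot.get_image('side')
for n,u,v,z in [('saddle top',245,368,.078+.029),('spot',352,295,.110)]:
    print(n,onz(si,(190+(u+.5)/4-.5,110+(v+.5)/4-.5),z).round(4))
a=np.radians(8);print('pred saddle',s['tool_pos'][:2]+.085*np.array([np.cos(a),np.sin(a)]))
E
```

```text
rear top edge [ 0.0244  0.0008 -0.0385]
front top edge [-0.0203  0.0008 -0.0385]
pad front edge top [ 0.0936  0.0011 -0.0455]
base rear [0.1242 0.0017 0.0465]
body bottomrear [0.021  0.0011 0.0465]
rearL [ 0.0244 -0.0168 -0.0385]
rearR [ 0.0244  0.0184 -0.0385]
saddle top [ 0.546  -0.0197  0.107 ]
spot [0.6656 0.0032 0.11  ]
pred saddle [ 0.54634817 -0.01500273]
```

```bash
python3 - <<'E'
from h import *
plan((.5824,-.0083,.0636),98.05,1)
E
```

```text
[-0.1217, 0.0014, 0.0217] twist z -0.0006 yaw0 98.02 tilt [ 1.e-04  1.e-04 -1.e+00] tcp [ 0.4621 -0.0266  0.0853]
```

drive_tool --rows '[{"dp":[0,0.001,0.01],"twist":[0,0,0],"fingers":0.2},{"dp":[0,0,0.011],"twist":[0,0,0],"fingers":0.2},{"dp":[0,0,0],"twist":[0,0,0],"fingers":0.2},{"dp":[-0.01,0,0],"twist":[0,0,0],"fingers":0.2},{"dp":[-0.02,0,0],"twist":[0,0,0],"fingers":0.2},{"dp":[-0.02,0,0],"twist":[0,0,0],"fingers":0.2},{"dp":[0,0,0],"twist":[0,0,0],"fingers":0.2}]'

```text
t: 9.57
tool_pos: [0.5147, -0.0187, 0.065]
orientation: [-0.221, 3.13, -0.001]
ft_force: [-0.1, 0.8, -9.4]
grip_width: 0.0377
```

```bash
python3 - <<'E'
from h import *
plan((.5824,-.0083,.0636),98.05,1)
si=snap('side','s5');save(si,'s5c',4,(190,110,370,260))
E
```

```text
[-0.0685, 0.0008, 0.0014] twist z 0.0003 yaw0 98.07 tilt [ 4.e-03 -5.e-04 -1.e+00] tcp [ 0.5147 -0.0187  0.065 ]
```

View pics/s5c.png

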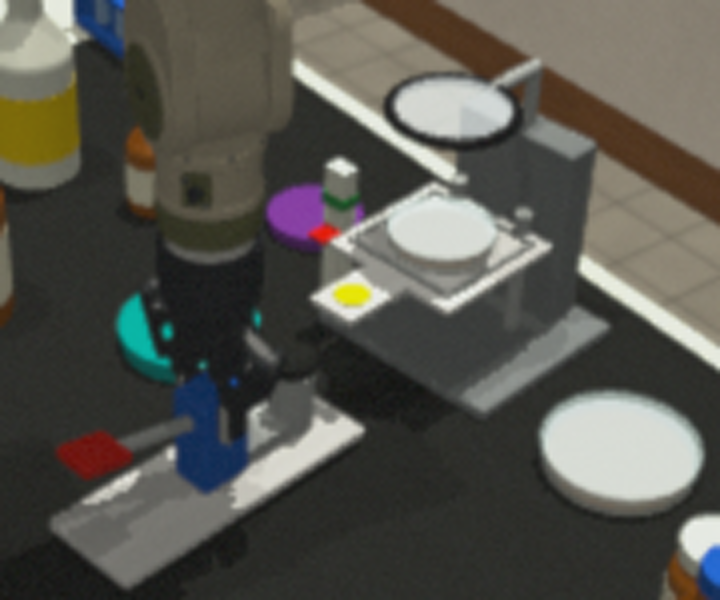

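drive_tool --rows '[{"dp":[-0.01,0,0.001],"twist":[0,0,0],"fingers":0.2},{"dp":[-0.015,0,0],"twist":[0,0,0],"fingers":0.2},{"dp":[-0.015,0.001,0],"twist":[0,0,0],"fingers":0.2},{"dp":[-0.015,0,0],"twist":[0,0,0],"fingers":0.2},{"dp":[-0.01,0,0],"twist":[0,0,0],"fingers":0.2},{"dp":[-0.0035,0,0],"twist":[0,0,0],"fingers":0.2},{"dp":[0,0,0],"twist":[0,0,0],"fingers":0.2},{"dp":[0,0,0],"twist":[0,0,0],"fingers":0.2}]'

```text
t: 10.62
tool_pos: [0.5783, -0.0079, 0.0631]
orientation: [0.22, -3.133, -0.0]
ft_force: [-0.0, -0.0, -9.4]
grip_width: 0.0374
```

```bash
python3 - <<'E'
from h import *
plan((.5824,-.0083,.0566),98.05,1)
si=snap('side','s6');save(si,'s6c',5,(220,130,350,250));im,s=wcam();save(im,'w6',1.5);t=snap('top','t6');save(t,'t6c',6,(200,75,300,175))
E
```

```text
[-0.004, -0.0009, 0.0065] twist z -0.0004 yaw0 98.03 tilt [-9.e-04  2.e-04 -1.e+00] tcp [ 0.5783 -0.0079  0.0631]
```

View pics/s6c.png

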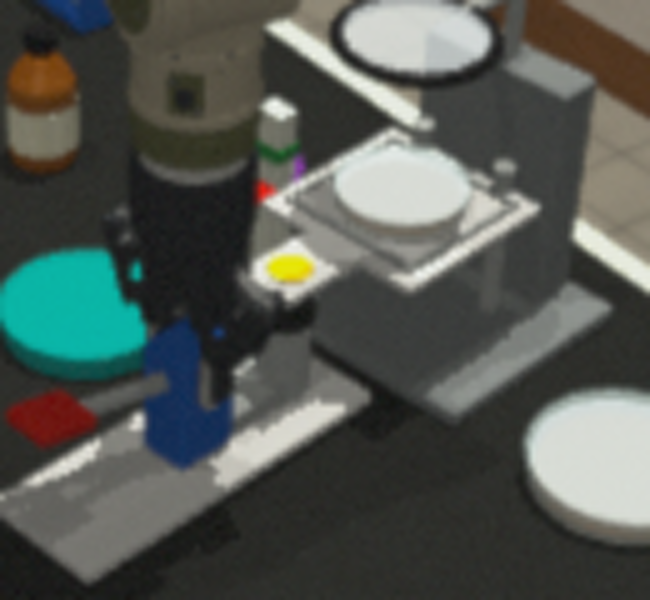

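View pics/w6.png

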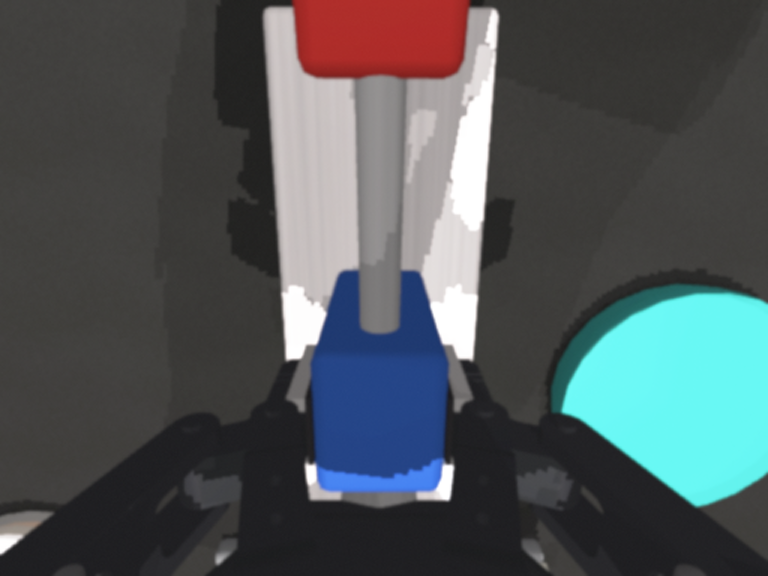

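View pics/t6c.png

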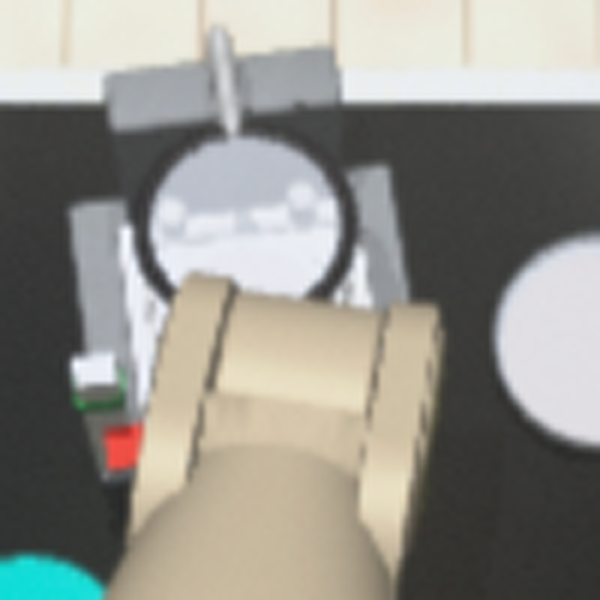

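drive_tool --rows '[{"dp":[-0.004,-0.001,0],"twist":[0,0,0],"fingers":0.2},{"dp":[0,0,0],"twist":[0,0,0],"fingers":0.2},{"dp":[0,0,0.003],"twist":[0,0,0],"fingers":0.2},{"dp":[0,0,0.003],"twist":[0,0,0],"fingers":0.2},{"dp":[0,0,0.0015],"twist":[0,0,0],"fingers":0.2},{"dp":[0,0,0],"twist":[0,0,0],"fingers":0.2}]'

```text
t: 11.52
tool_pos: [0.583, -0.0083, 0.0567]
orientation: [-0.22, 3.134, -0.0]
ft_force: [-4.6, 0.3, 2.1]
grip_width: 0.0374
```

```bash
python3 - <<'E'
from h import *
plan((.5824,-.0083,.0566),98.05,1); print(robot.read_state()['ft_force'])
si=snap('side','s7');save(si,'s7c',5,(220,130,350,250))
for q,z in (('saddle_top',.078),('lift_point',.094),('handle_press',.102),('jack',0)): print(q,[(a['point'],a['score'],onz(si,a['point'],z).round(4)) for a in robot.pinpoint('side',q)])
E
```

```text
[0.0006, 0.0001, 0.0001] twist z -0.0003 yaw0 98.04 tilt [ 3.e-04 -1.e-04 -1.e+00] tcp [ 0.583  -0.0083  0.0567]
[-4.56028381  0.3405838   2.05049872]
saddle_top [([274.8, 192.0], 0.63, array([0.6575, 0.0053, 0.078 ])), ([160.0, 156.0], 0.2, array([0.4536, 0.4009, 0.078 ]))]
lift_point [([278.7, 189.5], 0.63, array([ 0.6623, -0.0076,  0.094 ])), ([259.0, 206.6], 0.45, array([ 0.5615, -0.0399,  0.094 ]))]
handle_press [([278.3, 212.7], 0.7, array([ 0.5853, -0.1027,  0.102 ])), ([231.6, 214.7], 0.48, array([ 0.4687, -0.0316,  0.102 ])), ([365.6, 308.1], 0.42, array([ 0.5391, -0.4913,  0.102 ]))]
jack [([258.9, 225.6], 0.89, array([ 0.5741, -0.025 ,  0.    ])), ([275.2, 193.5], 0.43, array([0.7179, 0.0757, 0.    ])), ([276.5, 213.4], 0.28, array([ 0.6563, -0.0102, -0.    ]))]
```

View pics/s7c.png

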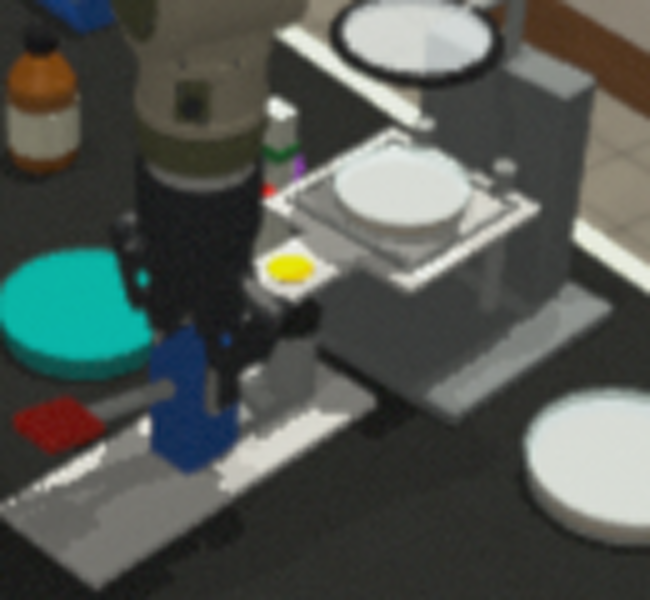

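```bash
python3 - <<'E'
from h import *
si=robot.get_image('side')
a=np.radians(8.05);R=np.array([[np.cos(a),-np.sin(a)],[np.sin(a),np.cos(a)]])
o=np.array([.5814,-.0084])
L=[(.125,-.045,.01),(.125,-.045,0),(-.125,-.045,.01),(-.125,-.045,0),(-.125,.045,.01),(.085,.0,.078),(.085,-.02,.078),(.105,0,.078),(.085,0,.11)]
for l in L:
    P=np.r_[o+R@l[:2],l[2]]; p=proj(si,P)[0]; print(l,((p-[220,130]+.5)*5-.5).round(0))
save(si,'s8c',10,(255,180,300,235))
E
```

```text
(0.125, -0.045, 0.01) [375. 396.]
(0.125, -0.045, 0) [374. 408.]
(-0.125, -0.045, 0.01) [ 93. 581.]
(-0.125, -0.045, 0) [ 93. 593.]
(-0.125, 0.045, 0.01) [ -6. 506.]
(0.085, 0.0, 0.078) [288. 309.]
(0.085, -0.02, 0.078) [311. 323.]
(0.105, 0, 0.078) [309. 296.]
(0.085, 0, 0.11) [290. 269.]
```

View pics/s8c.png

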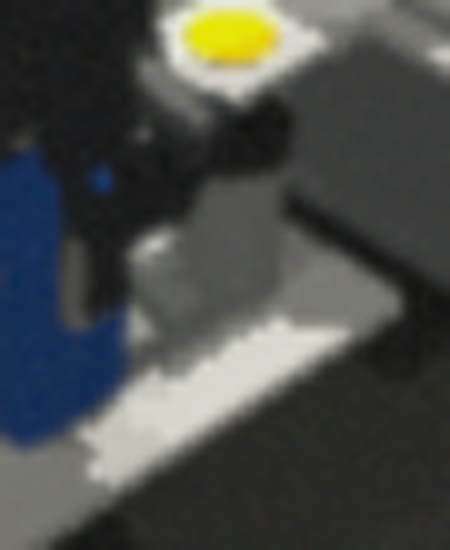

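drive_tool --rows '[{"dp":[0,0,0],"twist":[0,0,0],"fingers":0.6},{"dp":[0,0,0],"twist":[0,0,0],"fingers":0.8},{"dp":[0,0,0],"twist":[0,0,0],"fingers":0.9},{"dp":[0,0,0],"twist":[0,0,0],"fingers":0.9},{"dp":[0,0,-0.01],"twist":[0,0,0],"fingers":0.9},{"dp":[0,0,-0.03],"twist":[0,0,0],"fingers":0.9},{"dp":[0,0,-0.03],"twist":[0,0,0],"fingers":0.9},{"dp":[0,0,-0.03],"twist":[0,0,0],"fingers":0.9},{"dp":[0.02,0,-0.01],"twist":[0,0,0],"fingers":0.5},{"dp":[0.04,0,0],"twist":[0,0,0],"fingers":0},{"dp":[0.035,0,0],"twist":[0,0,0],"fingers":0},{"dp":[0,0,0],"twist":[0,0,0],"fingers":0}]'

```text
t: 13.32
tool_pos: [0.487, -0.0216, 0.1666]
orientation: [0.219, -3.133, -0.0]
ft_force: [0.9, -0.1, -0.1]
grip_width: 0.0036
```

```bash
python3 - <<'E'
from h import *
im,s=wcam(); save(im,'w9',1.5); plan((.583-.112*.99,-.0083-.112*.139,.115),98.05); print(s['ft_force'],s['grip_width'])
si=snap('side','s9');save(si,'s9c',5,(220,130,350,250))
t=snap('top','t9')
for q,z in (('saddle_top',.078),('jack_grip',.075),('handle_press',.102)):
  for a in robot.pinpoint('wrist',q): print(q,a,onz(im,a['point'],z).round(4))
E
```

```text
[0.0169, 0.0002, 0.0518] twist z -0.0008 yaw0 98.0 tilt [ 1.5e-03 -1.0e-04 -1.0e+00] tcp [ 0.4888 -0.0218  0.1668]
[ 0.94316149 -0.14366607 -0.14010033] 0.0035517077895004475
handle_press {'point': [252.0, 184.7], 'score': 0.67} [ 0.4741 -0.0231  0.102 ]
```

View pics/w9.png

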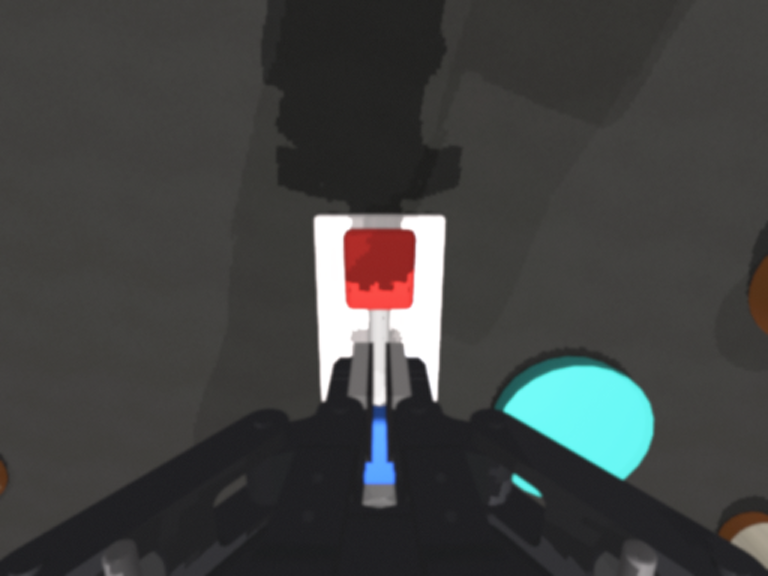

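View pics/s9c.png

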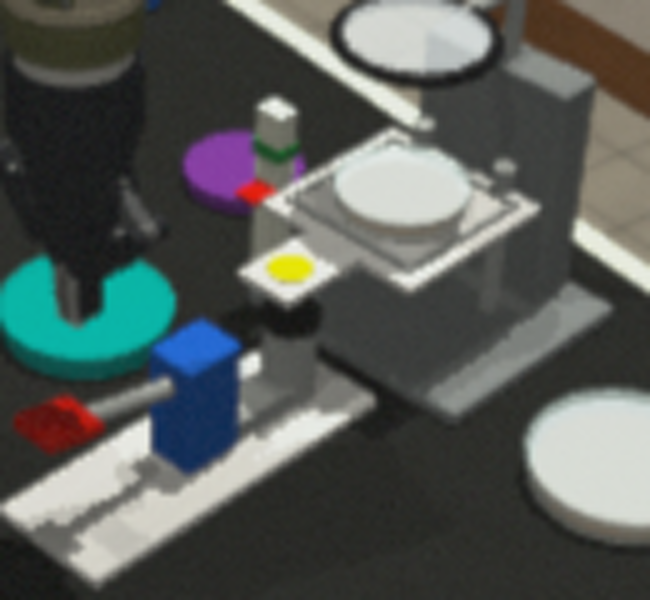

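```bash
python3 - <<'E'
from h import *
im,s=wcam()
g=lambda u,v,z:onz(im,((u+.5)/1.5-.5,(v+.5)/1.5-.5),z)
a,b=g(315,216,.01),g(445,216,.01); m=(a+b)/2; d=b-a; yaw=np.degrees(np.arctan2(d[1],d[0]))-90
print(a,b,np.hypot(*d[:2]),yaw); th=np.radians(8.05); e=np.array([np.cos(th),np.sin(th)])
print('saddle',m[:2]+.21*e,'spot .6656 .0034')
pc=[g(u,v,.102) for u,v in[(345,231),(415,231),(347,307),(413,307)]]; P=np.mean(pc,0);print('pad',P,'saddle via pad',P[:2]+.196*e)
t=robot.get_image('top'); print(blobs(t,(25,150,150),(35,255,255)))
s2=robot.get_image('side'); save(s2,'s10c',12,(260,175,295,220))
E
```

```text
[ 0.46829224 -0.06796628  0.01      ] [0.45593943 0.01941474 0.01      ] 0.08824984832445358 8.0464221442584
saddle [0.67004655 0.00513204] spot .6656 .0034
pad [ 0.47330632 -0.02296694  0.102     ] saddle via pad [0.66737498 0.00448036]
[]
```

View pics/s10c.png

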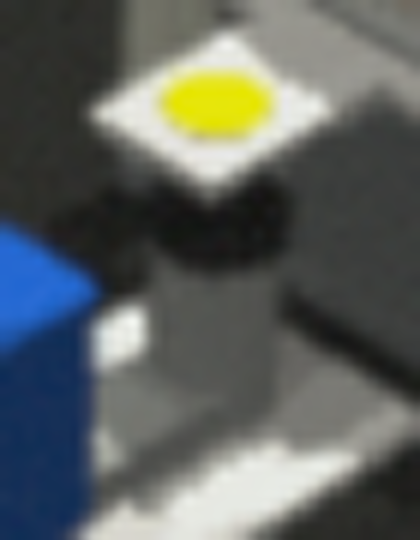

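View pics/t9.png

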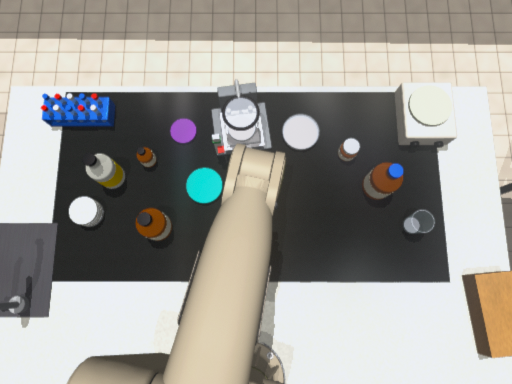

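```bash
python3 - <<'E'
from h import *
I=[robot.get_image('side') for _ in range(3)]; si=I[0]
g=np.mean([cv2.cvtColor(i['pixels'],cv2.COLOR_RGB2GRAY).astype(float) for i in I],0)
for r in (190,192,194,196,198,200,203,206): print(r,g[r,264:292].astype(int))
a=np.radians(8.05);e=np.array([np.cos(a),np.sin(a)]);o=np.array([.6656,.0034])
t=np.linspace(0,2*np.pi,200)
for z,rad in((.078,.02),(.068,.02),(.11,.015)):
    P=np.c_[o[0]+rad*np.cos(t),o[1]+rad*np.sin(t),0*t+z];p=proj(si,P);print(z,p.min(0),p.max(0),proj(si,np.r_[o,z]))
print('fwd 1mm',proj(si,np.r_[o+.001*e,.078])-proj(si,np.r_[o,.078]),'left 1mm',proj(si,np.r_[o+.001*np.array([-e[1],e[0]]),.078])-proj(si,np.r_[o,.078]))
print(blobs(si,(22,110,110),(38,255,255)))
E
```

```text
190 [ 46  47  47  46  42  38  52  59  50  38  55  82 113 134 117  95  56  31
  33  46  56  60  61  61  60  60  60  61]
192 [43 38 32 29 28 26 28 26 26 25 25 26 30 38 31 25 25 24 23 29 46 59 61 60
 60 61 59 61]
194 [32 30 29 28 27 28 31 32 32 25 22 22 25 23 22 23 23 24 26 33 53 61 61 60
 61 60 61 59]
196 [69 51 37 32 30 33 41 43 53 58 44 32 29 24 26 27 30 33 38 54 64 63 62 62
 60 61 61 60]
198 [97 95 89 66 38 32 32 40 62 79 83 81 79 70 72 79 79 79 74 64 59 65 68 64
 62 62 60 60]
200 [ 91  82  68  54  57  91 132 139  99  84  84  85  88  84  84  85  83  81
  74  49  31  35  48  59  60  61  63  63]
203 [ 43  44  50 102 197 228 228 214 125  87  86  87  86  85  84  83  82  81
  81  92  95  71  49  34  25  28  35  47]
206 [ 44  44  46  67 112 122 117 108 102  93  89  88  86  86  83  83  81  81
  81  98 103 108 116 118 118 113  82  54]
0.078 [270.8946483  187.61342626] [283.44785363 195.28558389] [[277.16975295 191.40783898]]
0.068 [270.78906112 190.07628159] [283.28855113 197.76896144] [[277.03733005 193.88102814]]
0.11 [272.8292529  180.52186878] [282.37522593 186.22315175] [[277.60125441 183.34892569]]
fwd 1mm [[ 0.21727602 -0.13093014]] left 1mm [[-0.22628372 -0.14004428]]
[([197.8, 141.7], [187, 130, 22, 22, 343]), ([277.5, 183.0], [273, 181, 10, 5, 38])]
```

drive_tool --rows '[{"dp":[0.016,0,0.02],"twist":[0,0,0],"fingers":0},{"dp":[0,0,0.025],"twist":[0,0,0],"fingers":0},{"dp":[0,0,0.015],"twist":[0,0,0],"fingers":0},{"dp":[0,0,0],"twist":[0,0,0],"fingers":0},{"dp":[0,0,0],"twist":[0,0,0],"fingers":0}]'

```text
t: 14.55
tool_pos: [0.4738, -0.024, 0.1064]
orientation: [-0.22, 3.133, -0.0]
ft_force: [-0.3, -0.0, 0.8]
grip_width: -0.0002
```

```bash
python3 - <<'E'
from h import *
im,s=wcam(); save(im,'w11',1.5); plan((.4715,-.0236,.056),98.05); print(s['ft_force'])
E
```

```text
[0.0024, 0.0008, 0.0506] twist z -0.0002 yaw0 98.04 tilt [ 1.3e-03 -2.0e-04 -1.0e+00] tcp [ 0.474  -0.024   0.1066]
[-0.25030844 -0.00727111  0.77659339]
```

View pics/w11.png

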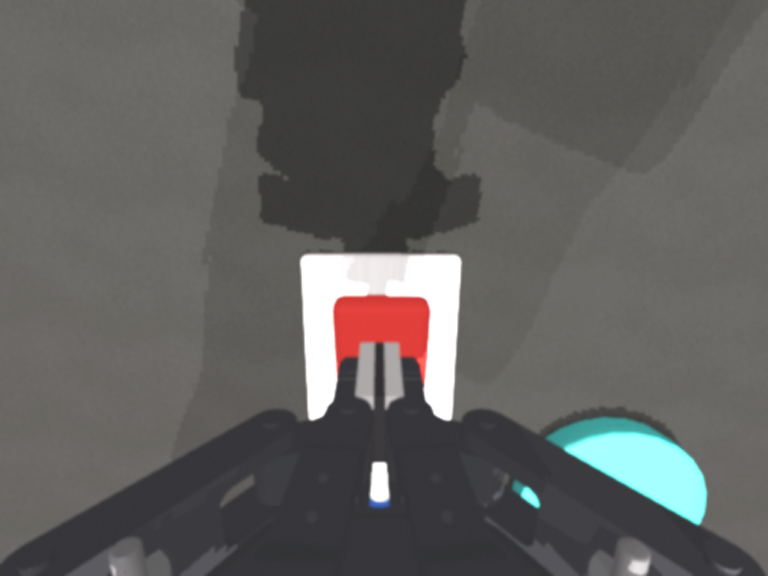

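drive_tool --rows '[{"dp":[0.002,0.0005,0.002],"twist":[0,0,0],"fingers":0},{"dp":[0,0,0.006],"twist":[0,0,0],"fingers":0},{"dp":[0,0,0.006],"twist":[0,0,0],"fingers":0},{"dp":[0,0,0.006],"twist":[0,0,0],"fingers":0},{"dp":[0,0,0.004],"twist":[0,0,0],"fingers":0},{"dp":[0,0,0.002],"twist":[0,0,0],"fingers":0},{"dp":[0,0,0],"twist":[0,0,0],"fingers":0}]'

```text
t: 15.48
tool_pos: [0.4707, -0.0237, 0.0799]
orientation: [0.22, -3.133, -0.0]
ft_force: [-2.7, -0.3, 4.9]
grip_width: -0.0
```

```bash
python3 - <<'E'
from h import *
im,s=wcam(); plan((.4715,-.0236,.054),98.05); print(s['ft_force'])
si=snap('side','s12');save(si,'s12c',5,(220,130,350,250))
E
```

```text
[-0.0008, -0.0001, 0.0259] twist z -0.0003 yaw0 98.03 tilt [-9.e-04  0.e+00 -1.e+00] tcp [ 0.4707 -0.0236  0.0799]
[-2.65218434 -0.27265304  4.87463989]
```

View pics/s12c.png

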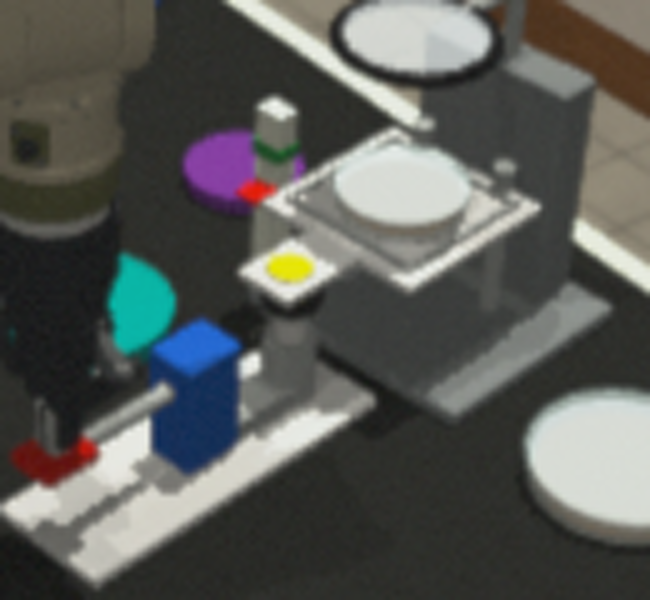

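drive_tool --rows '[{"dp":[0,0,0.003],"twist":[0,0,0],"fingers":0},{"dp":[0,0,0.004],"twist":[0,0,0],"fingers":0},{"dp":[0,0,0.004],"twist":[0,0,0],"fingers":0},{"dp":[0,0,0.004],"twist":[0,0,0],"fingers":0},{"dp":[0,0,0.004],"twist":[0,0,0],"fingers":0},{"dp":[0,0,0.003],"twist":[0,0,0],"fingers":0},{"dp":[0,0,0.002],"twist":[0,0,0],"fingers":0},{"dp":[0,0,0],"twist":[0,0,0],"fingers":0}]'

```text
t: 16.58
tool_pos: [0.4712, -0.0236, 0.0562]
orientation: [-0.22, 3.134, 0.0]
ft_force: [-2.5, -0.4, 7.2]
grip_width: -0.0003
```

```bash
python3 - <<'E'
from h import *
im,s=wcam(); plan((.4715,-.0236,.054),98.05); print(s['ft_force'])
si=snap('side','s13');save(si,'s13c',5,(220,130,350,250))
E
```

```text
[-0.0003, -0.0, 0.0023] twist z -0.0002 yaw0 98.04 tilt [ 3.e-04  1.e-04 -1.e+00] tcp [ 0.4712 -0.0236  0.0563]
[-2.48197403 -0.42939674  7.19919058]
```

View pics/s13c.png

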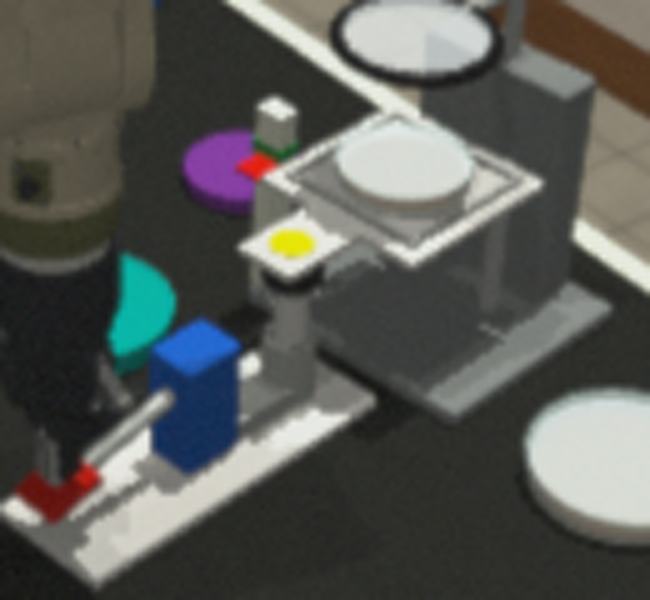

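drive_tool --rows '[{"dp":[0,0,0.0015],"twist":[0,0,0],"fingers":0},{"dp":[0,0,0.001],"twist":[0,0,0],"fingers":0},{"dp":[0,0,0],"twist":[0,0,0],"fingers":0},{"dp":[0,0,0],"twist":[0,0,0],"fingers":0}]'

```text
t: 17.18
tool_pos: [0.4714, -0.0236, 0.0546]
orientation: [-0.22, 3.133, -0.0]
ft_force: [-5.1, 0.8, 14.1]
grip_width: 0.0
```

drive_tool --rows '[{"dp":[0,0,0.0008],"twist":[0,0,0],"fingers":0},{"dp":[0,0,0],"twist":[0,0,0],"fingers":0},{"dp":[0,0,0],"twist":[0,0,0],"fingers":0},{"dp":[0,0,0],"twist":[0,0,0],"fingers":0}]'

```text
t: 17.68
tool_pos: [0.4716, -0.0236, 0.0542]
orientation: [-0.22, 3.132, -0.0]
ft_force: [-5.7, 1.1, 17.0]
grip_width: 0.0001
```

```bash
python3 - <<'E'
from h import *
im,s=wcam(); plan((.4715,-.0236,.054),98.05); print(s['t'],s['ft_force'],s['joint_vel'].round(3))
si=snap('side','s14');save(si,'s14c',5,(220,130,350,250));save(im,'w14'); t=snap('top','t14')
b=[x for x in blobs(si,(22,110,110),(38,255,255)) if x[0][1]<200 and x[0][0]>260]; print(b)
for z in (.12,.125,.128,.130,.132,.135): print(z,proj(si,(.6656,.0034,z)))
E
```

```text
[0.0, 0.0, 0.0002] twist z -0.0001 yaw0 98.05 tilt [ 1.4e-03 -1.0e-04 -1.0e+00] tcp [ 0.4715 -0.0236  0.0542]
17.675 [-5.67429976  1.14887949 17.01335279] [ 0.     0.001 -0.     0.002 -0.001 -0.   ]
[([277.8, 177.8], [274, 176, 9, 5, 39])]
0.12 [[277.73857497 180.78426586]]
0.125 [[277.80768656 179.49350702]]
0.128 [[277.84929907 178.71633316]]
0.13 [[277.87710167 178.19707954]]
0.132 [[277.90495315 177.67691296]]
0.135 [[277.9468223 176.894946 ]]
```

View pics/s14c.png

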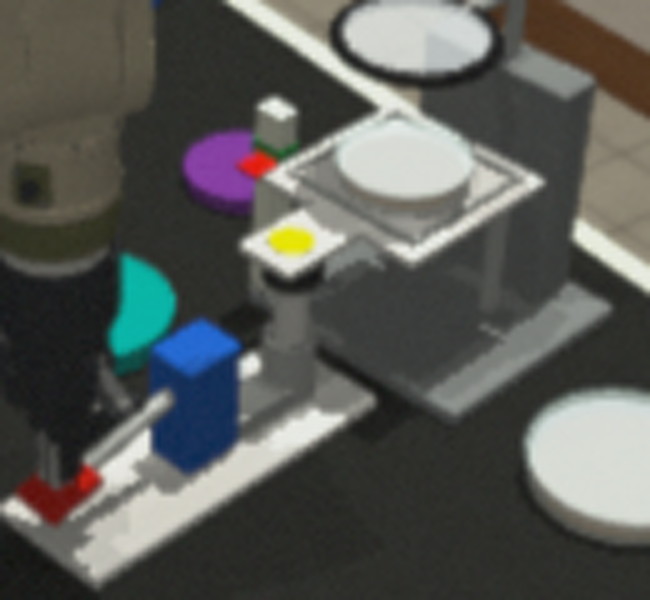

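View pics/t14.png

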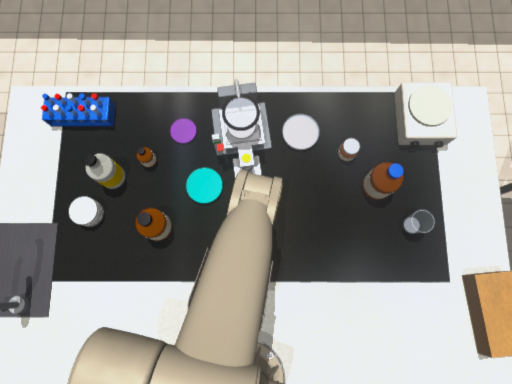

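The side view shows the stage raised: the yellow spot is at (277.8,177.8), about 21 mm up. The red pointer is level with the green band, the dish lies flat, and the jack base has not shifted. The handle is hard on its stop at 17 N.

```bash
python3 - <<'E'
from station import robot
print(robot.job_done())
E
```

```text
the job is handed in; nothing more can be done
None
```

The job is handed in. The jack is flat on the bench under the lift point and the gripper is holding its handle fully down. No verdict was reported.

I gripped the jack by its pump body and carried it to the stand. I slid it in low along the stand's +x, set it down and let go. Then I pressed the red pad straight down with the shut fingers, finishing at about 17.7 s of the 54 s allowed.

**Last checks before handing in**
- **Handle:** the fingertips stand at 54 mm. The force rose from about 7 N to 17 N over the last 2 mm, so the handle is on its stop.
- **Stage and pointer:** the yellow spot rose about 21 mm in the side view. That is within the 15 to 24 mm band, and the red pointer shows beside the green mark.
- **Dish and surroundings:** the dish lies flat on the stage. The bottles, beaker and other dishes look unmoved in the top view. Nothing of the arm appeared near the stand.

**Disagreement:** my checks of how well the saddle is centred differed. The side view put it about 2 mm off, while the wrist camera put it about 2 to 5 mm too far forward. I left it, because 2 mm is about the cameras' calibration error and the 40 mm saddle is wider than the 30 mm disc.

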